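# Press a filter cassette shut with the bench quick clamp

## Robot

A 6-joint arm with a two-finger parallel gripper is mounted at the origin on the work surface. World frame = base frame: x ahead of the robot, y to its left, z up, the work surface at z = 0. Lengths are in m, angles in rad, forces in N, time in s.
With the tool pointing down it reaches from about 0.225 to 0.875 m from the base axis. Payload 3.4 kg.
Tool frame: the origin (TCP) lies at the very end of the fingers, on their centre line; the grasp point (between the pads) lies 19 mm behind it; z points along the fingers, y is the line along which they close (so a half turn about z gives the same grasp; the last joint's range is limited). The gripper opens to 85 mm and grips with 20 to 120 N. Pads are 22 mm wide; open, the fingers measure 114 mm over their backs; the gripper's body (76 mm by 85 mm) begins 54 mm behind the grasp point. The pads swing forward as they close: fully open they stand 13 mm farther back than shut.
Start: joints at [1.194, 0.276, 1.505, -0, 1.361, -0.121], TCP at [0.146, 0.556, 0.196] pointing down, gripper open.
Joint ranges: [-2.89, 2.89], [-0.75, 2.08], [0.22, 2.7], [-1.18, 4.32], [0.11, 2.71], [-2.7, 2.7]. Speed limits (rad/s): [2.57, 2.57, 3.14, 3.14, 3.14, 3.14].

## Interface

Orientations are given as a unit quaternion [w, x, y, z].
In Python, from rig import get_state, optics, sign_off gives the robot as it stands.
- The arm moves only by the tool send_rows, never from a script. Its argument "increments" is a list of rows, each an object with "gripper": the gripper's target within -1 to 1 (shut at 1, half-way at 0, fully open at -1); "linear": the shift along the world's x, y, z in m, a list of three; "delta_rot": the turn, a rotation vector about the world's x, y, z in rad, a list of three. In form: [{"gripper": gripper, "linear": [dx, dy, dz], "delta_rot": [rx, ry, rz]}, ...]. A call has 1 to 8 rows; each row is the pose to reach, as a shift and turn from the pose commanded when the call began; what a row does not reach only later rows make up. A row lasts 1/10 s, in which the tool goes at most 50 mm and 8.59 degrees, less where a joint would pass 70% of its speed; a pose out of reach is approached as far as the arm can. A call with a gripper value outside its range is refused whole. The fingers move at their own pace and stop on an object; "newtons" is the grip in N (left out, the last holds). Time passes only in rows, so rows that repeat a pose let the fingers close. It gives the time, the measured TCP pose, the force, the opening and the grip force at its end, in the units of the state.
- get_state(): the state, without advancing time (a new reading comes with each control period).
- optics.get_image(name): name is "side" or "top"; returns a dict with "pixels" (384x512x3 uint8, blue, green, red), "K" (3x3 intrinsics, pixels), "rvec" (rotation vector, rad) and "tvec" (3), from world to camera coordinates, as OpenCV has them. Camera axes: x right, y down, z forward; pixel columns grow to the right and rows downward; lengths in m; the calibration is good to about 2 mm. A picture is of the moment at which its call begins. There is no depth.
- sign_off(): hands the job in; it is judged then, once.
The state is a dict: "clock": time; "qpos": joint angles; "qd": joint speeds; "effort": joint torques, N m; "position": TCP position; "ee_rot": TCP orientation; "contact_force": force on the tool from outside, world axes, zero at the start; "moment": the same for the moment, N m; "width": finger opening in m; "gripper_force": force on a finger pad.
Only numpy, scipy, OpenCV 4.12 (cv2) and the standard library are available. Lean on these libraries where they do the work, as an engineer would, in place of code of your own. Each camera call takes 0.05 s, during which the arm holds its last target. There are 200 camera calls.

## Task

The two-piece filter cassette in the quick clamp's saddle still has its cap standing off: squeeze the clamp's sprung trigger against its grip post, over and over, until the jaw has pressed the cap fully home and bears on it firmly, with about 20 N; above 30 N the cassette cracks. Then press the release tab so that the jaw springs all the way back open, and leave the closed cassette lying in its saddle. Work only the trigger and the tab (no pushing the jaw or the cassette with the fingers) and leave the other things on the bench where they are.

Things in the scene. Friction and masses are not known exactly. Their poses are not given: they have to be found in the camera images.
- clamp: Bench quick clamp, white base plate 290 x 80 x 12 mm, screwed down. Origin on the bench (z 0) under the trigger pivot. Its x runs along the bar: release tab x -102 mm, trigger -13, fixed grip post 29, jaw face 66, V saddle 81 to 131, stop face 130 to 138 (fixed in use, set anew each time); y across, z up. Black cheeks x -78 to 38, y +-21, up to z 63, at the post up to z 87.
- grip_post (a point): Middle of the fixed upright black grip post at clamp x 29, z 100 mm: 12 mm thick along clamp x (23 to 35), 24 mm wide in y, top at z 120, free above z 87.
- trigger_grip (a point): Trigger, where to squeeze: a black paddle 24 mm wide in y, 6 mm thick, on the -x side of the post, z 75 to 115, leaning back 0.15 rad at rest. A rubber ridge (10 mm bar across its back) at z 99 is its hindmost part, 6 mm behind (-x of) this point. Span over ridge and post along clamp x: 54 mm at rest, 28 mm fully squeezed. Only the trigger moves, the post is fixed.
- trigger (a joint): Trigger angle, rad: 0 at rest, 0.30 fully squeezed (ridge moves 26 mm). Pivot 86 mm below the ridge. Springs back by itself; let it return fully between squeezes. Push at the ridge: 3 N to start, 6 N at the end of an idle stroke, 10 to 13 N while the cap slides, then rising 3 N per mm; a fast squeeze jolts. 14 N here presses the cassette with 11 N, 18 N with 18, 20 N with 21, 24 N with 26.
- jaw (a joint): Travel of the toothed bar and jaw along clamp x, m: 0 fully open (a spring of about 4 N pulls it back there), 0.050 at most. Each full squeeze walks it on by 8 mm (the first by 7) and a pawl holds it in 4 mm teeth when the trigger is let go. It meets the cap at about 0.011 to 0.022; the cap is home at about 0.026 to 0.034. Once tight, the trigger stops part-way.
- pad: Round jaw head, a 40 mm black disc with a 32 mm rubber face, axis along clamp x at z 42 mm; the face is 4 mm ahead (+x) of its origin. Sprung in the jaw, 10 N per mm.
- cassette: Filter cassette, a 46 mm drum lying loose in the V saddle, axis along clamp x (its own x, towards the stop) at z 42 mm, about 80 g. Origin on the axis; grey base half x -4 to 18, cap half (white band) on the jaw's side, 16 mm long, x -26 to -10 when wide open. Stands up to 17 mm short of the stop; the jaw pushes it along to it. Cracks if the jaw presses with more than 30 N.
- cap (a joint): How far the cap is pushed onto the base half, m: starts at 0 to 0.002, 0.006 is fully home (no gap). Slides stiffly, at about 8 N, and stays where it is pushed.
- release_tab (a point): Middle of the top of the release tab, a black plate 28 mm along clamp x, 30 mm wide, 5 mm thick, at clamp x -102, z 75 mm; it pivots 42 mm ahead of this point. Pushed down 7 to 10 mm (3 N, up to 10 N when tight; stops hard at 10 mm) it lifts the pawl; kept down with the trigger at rest, the jaw springs open within about 1 s.
- tube_a: Bystander: capped tube standing upright, 30 mm diameter, 95 mm tall; origin under its centre.
- tube_b: Bystander: a like capped tube, 30 mm diameter, 95 mm tall; origin under its centre.
- spare: Bystander: a closed spare cassette standing on its flat face, 46 mm diameter, 36 mm tall; origin under its centre.
- dish: Bystander: covered dish, 90 mm diameter, 14 mm tall; origin under its centre.
- marker: Bystander: marker pen lying flat, 130 x 13 x 13 mm along its x; origin under its middle.
- beaker: Bystander: glass beaker, 66 mm diameter, 85 mm tall; origin under its centre.
Things that resemble listed ones, but are neither listed nor needed, are in the scene too. Leave any blue or green look-alike of the cassette alone.

How it is judged:
On the way:
1. the jaw has pressed the cap fully home (gap under 0.7 mm) and bears on the cassette with more than 13 N (value of joint cap above 0.0053 m and contact force between pad and cassette above 13 N), for 0.2 s.
At the end, for the whole second after the job is handed in: The cap is fully home on the cassette (gap under 0.7 mm), the jaw is back within 3 mm of fully open and off the cassette, the trigger is back at rest (under 0.03 rad), and the cassette lies still in its saddle (axis within 5 mm sideways, 4 mm in height and 0.1 rad of the clamp's line) (value of joint cap above 0.0053 m and value of joint jaw below 0.003 m and contact force between pad and cassette below 0.5 N and value of joint trigger below 0.03 rad and y of cassette in the frame of clamp between -0.005 and 0.005 m and z of cassette in the frame of clamp between 0.038 and 0.046 m and angle between the x axis of cassette and the x axis of clamp, either way round below 0.1 rad and linear speed of cassette below 0.02 m/s); the robot touches nothing.
It fails at once if the jaw presses the cassette with more than 30 N (it cracks) (contact force between pad and cassette above 30 N).
It fails at once if the fingers push on the cassette or the jaw head (more than 2 N) (contact force between the fingers and cassette above 2 N or contact force between the fingers and pad above 2 N).
It fails at once if a bystander is moved by more than 30 mm (distance of any of tube_a, tube_b, spare, dish, marker, beaker from where it was at the start of the episode above 0.03 m).
It also fails if it takes over 69 s, if anything falls off the work surface, if the arm or the gripper's body presses on something with over 40 N, if the wrist force passes 120 N, or if a joint passes its speed limit or range.

## Working session

There is one attempt and no reset: what is moved stays moved. The work goes in short steps, Python scripts to look and compute and a tool call to move; the robot and the scene stay as the last step left them, time stands still between calls to the robot, and variables do not carry over. Pictures are saved under pics/ and viewed, at most 10 in all, crops included, and the job is handed in when it is done.

Besides the shell and the picture viewer there is one more tool, called as name([rows], argument=value, ...), one row to a line, values as JSON. send_rows: Moves the arm, as the interface text tells. Its arguments: {"type":"object","properties":{"increments":{"type":"array"},"newtons":{"type":"number"}},"required":["increments"]}

```bash
mkdir -p pics; cat > h.py <<'E'
import cv2,numpy as np
from rig import get_state,optics,sign_off
def cam(n):
    d=optics.get_image(n); R=cv2.Rodrigues(np.array(d["rvec"],float))[0]
    return d["pixels"],np.array(d["K"],float),R,np.array(d["tvec"],float).ravel()
def ray(c,uv):
    _,K,R,t=c; d=R.T@np.linalg.inv(K)@np.array([uv[0],uv[1],1.]); return -R.T@t,d/np.linalg.norm(d)
def onz(c,uv,z):
    o,d=ray(c,uv); return o+d*(z-o[2])/d[2]
def proj(c,P):
    _,K,R,t=c; return cv2.projectPoints(np.array(P,float).reshape(-1,1,3),cv2.Rodrigues(R)[0],t,K,None)[0].reshape(-1,2)
E
python3 - <<'E'
from h import *
for n in("top","side"):
    c=cam(n); np.savez(n+".npz",p=c[0],K=c[1],R=c[2],t=c[3]); print(n,(-c[2].T@c[3]).round(3),c[1][0,0])
    cv2.imwrite(f"pics/{n}0.png",cv2.resize(c[0],(800,600),interpolation=cv2.INTER_CUBIC))
print(get_state())
E
```

```text
top [0.518 0.069 0.758] 385.09572171562974
side [ 0.298 -0.405  0.591] 462.21624019529685
{'clock': 0.1, 'qpos': array([ 1.19400336e+00,  2.76555163e-01,  1.50602089e+00, -3.14327677e-05,
        1.36069968e+00, -1.20985115e-01]), 'qd': array([ 2.67104889e-03, -9.81159176e-04, -3.12952080e-03, -1.77163506e-05,
        1.24859394e-03, -1.53481722e-03]), 'effort': array([ 2.64113965e-03, -4.17703915e+01, -2.46405834e+01, -1.77024922e-04,
        6.00862622e-03,  1.78724278e-06]), 'position': array([0.14530061, 0.55578413, 0.19470719]), 'ee_rot': array([-1.92399742e-04,  1.27552164e-01,  9.91831506e-01, -8.19394463e-04]), 'contact_force': array([ 0.34340905, -0.34389634, -0.54568901]), 'moment': array([ 0.02732785, -0.00930811, -0.00431031]), 'gripper_force': 0.0, 'width': 0.08553466788478298}
```

View pics/top0.png

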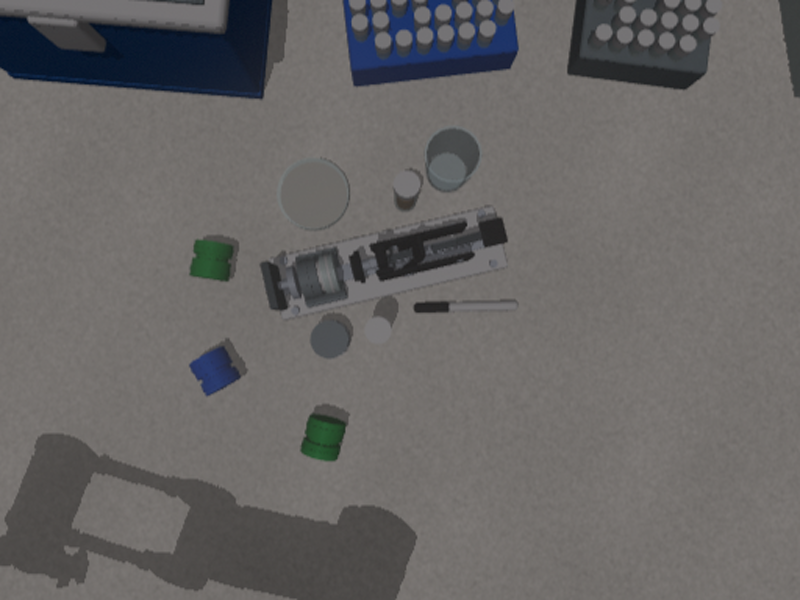

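View pics/side0.png

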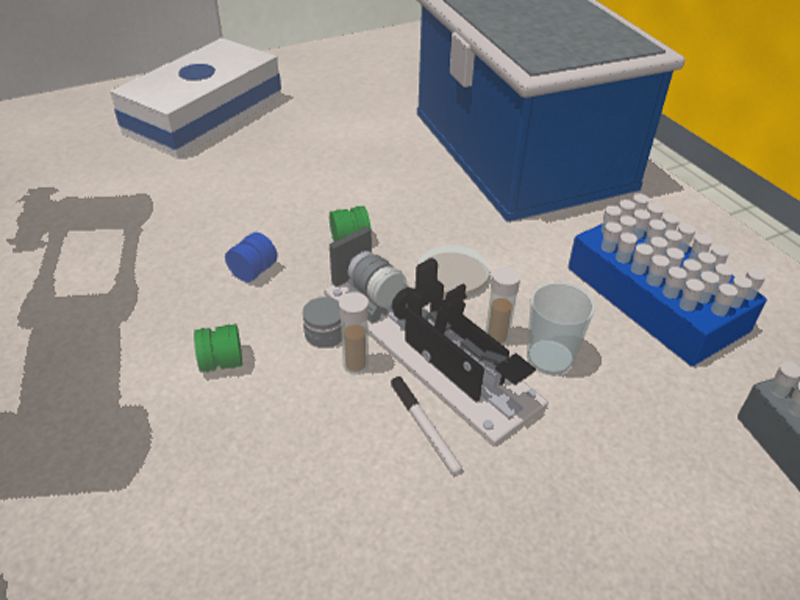

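Top picture: clamp with the tab at (492,232), stop at (272,285), trigger/post near (360-410,255), grey/white cassette at (320,275); tubes at (405,185) and (378,330). Side picture: post at (428,275), trigger at (455,300), tab at (518,370). Cassette look-alikes in the top picture are green (212,260), blue (215,370), green (323,437) and the grey spare (330,338). The one wanted is the grey/white cassette in the saddle.

```bash
python3 - <<'E'
from h import *
a=[]
for n,(x0,x1,y0,y1) in dict(top=(160,335,125,215),side=(200,360,140,290)).items():
    p=np.load(n+".npz")["p"][y0:y1,x0:x1]
    p=np.clip(p.astype(float)*(2.0 if n=="top" else 1.3),0,255).astype(np.uint8)
    s=4.5 if n=="top" else 4
    cv2.imwrite(f"pics/{n}c.png",cv2.resize(p,None,fx=s,fy=s,interpolation=cv2.INTER_CUBIC))
E
```

```text
(no output)
```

View pics/topc.png

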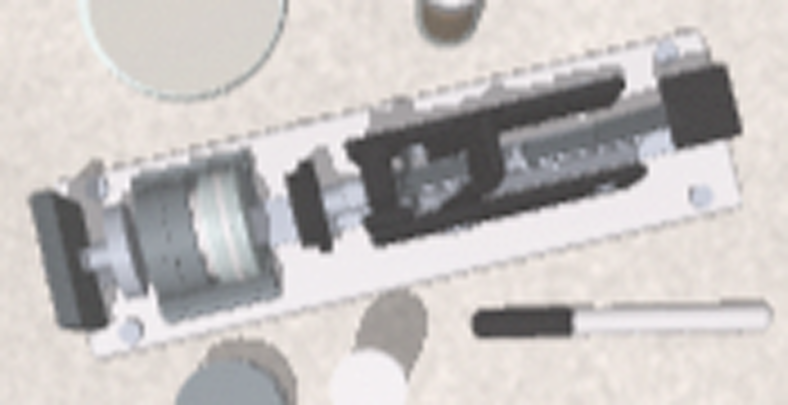

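View pics/sidec.png

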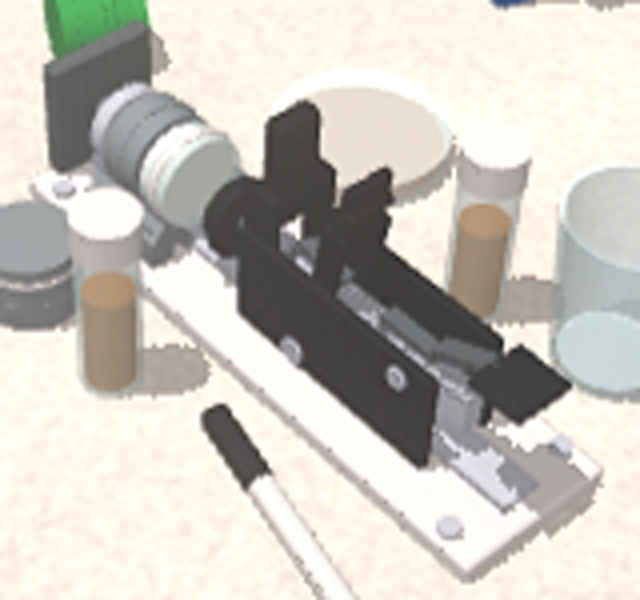

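```bash
cat >> h.py <<'E'
def ld(n):
    d=np.load(n+".npz"); return d["p"],d["K"],d["R"],d["t"]
E
python3 - <<'E'
from h import *
t=ld("top"); s=ld("side")
T=lambda x,y:(160+(x+.5)/4.5-.5,125+(y+.5)/4.5-.5)
S=lambda x,y:(200+(x+.5)/4-.5,140+(y+.5)/4-.5)
co=[onz(t,T(*p),.012) for p in[(703,30),(740,207),(97,355),(62,180)]]
print(np.round(co,4)); print([round(np.linalg.norm(co[i]-co[(i+1)%4]),4) for i in range(4)])
tab=np.array([onz(t,T(*p),.0775 if 0 else .075) for p in[(660,75),(725,62),(742,133),(675,147)]]);print(tab.round(4),tab.mean(0))
tabs=np.array([onz(s,S(*p),.075) for p in[(470,383),(520,347),(572,383),(522,425)]]);print(tabs.round(4),tabs.mean(0))
bs=np.array([onz(s,S(*p),.012) for p in[(602,475),(467,572)]]);print("side base end",bs.round(4))
# axis
c=np.mean(co,0); a=((co[2]+co[3])-(co[0]+co[1]))/2; yaw=np.arctan2(a[1],a[0]); print("centre",c,"yaw",yaw)
ex=np.array([np.cos(yaw),np.sin(yaw),0]);ey=np.array([-ex[1],ex[0],0])
print("tab rel base centre along x,y", (tab.mean(0)-c)@ex,(tab.mean(0)-c)@ey,(tabs.mean(0)-c)@ex,(tabs.mean(0)-c)@ey)
# post top (z .12) top-view, side-view top face corners
pt=np.array([onz(s,S(*p),.12) for p in[(265,120),(303,101),(320,110),(285,130)]]);print("post top side",pt.mean(0))
o=tab.mean(0)+ex*.102; o=o*[1,1,0]; print("origin from tab",o)
W=lambda x,y,z:o+ex*x+ey*y+[0,0,z]
for nm,q in dict(posttop=(29,0,120),postb=(29,0,87),ridge=(-13-6,0,99),trig=(-13,0,99),stopc=(134,0,42),disc=(66,0,42),tab=(-102,0,75)).items():
    P=W(*np.array(q)/1000); u=proj(t,P)[0];v=proj(s,P)[0]
    print(nm,P.round(4),((u-[160,125])*4.5).round(),((v-[200,140])*4).round())
E
```

```text
[[ 0.6601 -0.0587  0.012 ]
 [ 0.5829 -0.0731  0.012 ]
 [ 0.5231  0.2051  0.012 ]
 [ 0.599   0.2196  0.012 ]]
[np.float64(0.0785), np.float64(0.2845), np.float64(0.0772), np.float64(0.285)]
[[ 0.6304 -0.0305  0.075 ]
 [ 0.6352 -0.0564  0.075 ]
 [ 0.6068 -0.0625  0.075 ]
 [ 0.6017 -0.0359  0.075 ]] [ 0.61851984 -0.04629385  0.075     ]
[[ 0.5995 -0.0416  0.075 ]
 [ 0.6266 -0.0347  0.075 ]
 [ 0.6337 -0.0588  0.075 ]
 [ 0.6053 -0.0674  0.075 ]] [ 0.61629373 -0.05064543  0.075     ]
side base end [[ 0.6567 -0.0625  0.012 ]
 [ 0.5825 -0.0777  0.012 ]]
centre [0.59126882 0.07324254 0.012     ] yaw 1.7847173930874984
tab rel base centre along x,y -0.12259688150160844 -0.0012530942866611553 -0.12637668748061573 0.0018460783212637427
post top side [0.58817761 0.07780963 0.12      ]
origin from tab [0.59686593 0.05338117 0.        ]
posttop [0.5907 0.0817 0.12  ] [374. 164.] [293. 106.]
postb [0.5907 0.0817 0.087 ] [376. 174.] [289. 168.]
ridge [0.6009 0.0348 0.099 ] [498. 142.] [371. 209.]
trig [0.5996 0.0407 0.099 ] [483. 146.] [361. 201.]
stopc [0.5684 0.1843 0.042 ] [131. 243.] [135. 123.]
disc [0.5829 0.1179 0.042 ] [291. 206.] [230. 201.]
tab [ 0.6185 -0.0463  0.075 ] [699. 102.] [518. 373.]
```

send_rows([
  {"gripper": 1,"linear": [0.23,-0.27,0.03],"delta_rot": [0,0,-1.1]},
  {"gripper": 1,"linear": [0.23,-0.27,0.03],"delta_rot": [0,0,-1.1]},
  {"gripper": 1,"linear": [0.23,-0.27,0.03],"delta_rot": [0,0,-1.1]},
  {"gripper": 1,"linear": [0.23,-0.27,0.03],"delta_rot": [0,0,-1.1]},
  {"gripper": 1,"linear": [0.23,-0.27,0.03],"delta_rot": [0,0,-1.1]},
  {"gripper": 1,"linear": [0.23,-0.27,0.03],"delta_rot": [0,0,-1.1]},
  {"gripper": 1,"linear": [0.23,-0.27,0.03],"delta_rot": [0,0,-1.1]},
  {"gripper": 1,"linear": [0.23,-0.27,0.03],"delta_rot": [0,0,-1.1]},
], newtons=60)

```text
clock: 0.9
position: [0.379, 0.2822, 0.2258]
ee_rot: [0.002, 0.631, 0.776, -0.0]
contact_force: [-0.8, 0.4, 0.2]
width: -0.0001
gripper_force: 0.0
```

send_rows([
  {"gripper": 1,"linear": [0.228,-0.276,-0.02],"delta_rot": [0,0,0]},
  {"gripper": 1,"linear": [0.228,-0.276,-0.02],"delta_rot": [0,0,0]},
  {"gripper": 1,"linear": [0.228,-0.276,-0.02],"delta_rot": [0,0,0]},
  {"gripper": 1,"linear": [0.228,-0.276,-0.02],"delta_rot": [0,0,0]},
  {"gripper": 1,"linear": [0.228,-0.276,-0.02],"delta_rot": [0,0,0]},
  {"gripper": 1,"linear": [0.228,-0.276,-0.02],"delta_rot": [0,0,0]},
  {"gripper": 1,"linear": [0.228,-0.276,-0.02],"delta_rot": [0,0,0]},
  {"gripper": 1,"linear": [0.228,-0.276,-0.02],"delta_rot": [0,0,0]},
])

```text
clock: 1.7
position: [0.6065, 0.0054, 0.2038]
ee_rot: [0.001, 0.629, 0.777, -0.001]
contact_force: [-0.0, -0.5, 0.8]
width: -0.0
gripper_force: 0.0
```

send_rows([
  {"gripper": 1,"linear": [0,0,-0.04],"delta_rot": [0,0,0]},
  {"gripper": 1,"linear": [0,0,-0.08],"delta_rot": [0,0,0]},
  {"gripper": 1,"linear": [0,0,-0.11],"delta_rot": [0,0,0]},
  {"gripper": 1,"linear": [0,0,-0.118],"delta_rot": [0,0,0]},
  {"gripper": 1,"linear": [0,0,-0.118],"delta_rot": [0,0,0]},
])

```text
clock: 2.2
position: [0.6023, 0.0109, 0.0864]
ee_rot: [-0.001, 0.627, 0.779, -0.001]
contact_force: [0.7, -0.2, 0.9]
width: 0.0002
gripper_force: 0.0
```

```bash
python3 - <<'E'
from h import *
s=cam("side");st=get_state();print(st["position"].round(4),st["contact_force"].round(2))
p=cv2.resize(np.clip(s[0][120:290,180:370]*1.3,0,255).astype(np.uint8),None,fx=3.5,fy=3.5,interpolation=cv2.INTER_CUBIC)
t=cam("top");q=cv2.resize(np.clip(t[0][125:215,160:335]*2.0,0,255).astype(np.uint8),None,fx=3.8,fy=3.8)
cv2.imwrite("pics/pre.png",p);cv2.imwrite("pics/pret.png",q)
E
```

```text
[0.6037 0.0107 0.088 ] [ 0.16 -0.05  0.32]
```

View pics/pre.png

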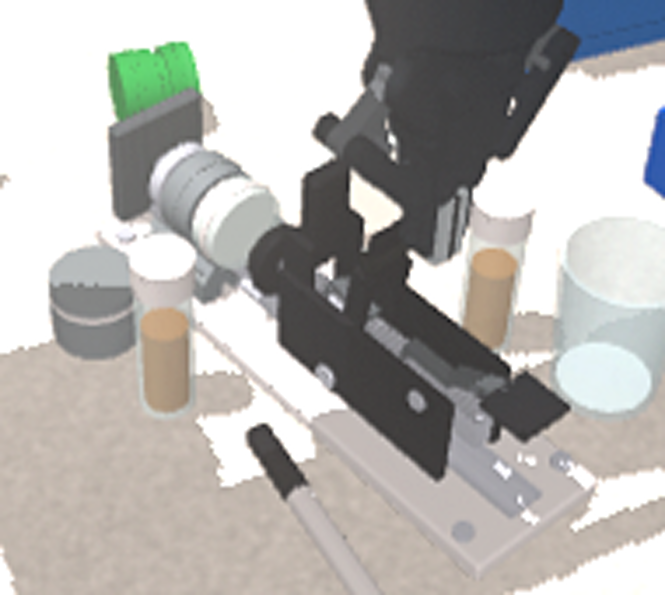

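The closed fingertips (445,250) hang just behind the trigger paddle (385,260), in line with it and clear of the cheeks and tubes.

send_rows([
  {"gripper": 1,"linear": [-0.0008,0.004,0],"delta_rot": [0,0,0]},
  {"gripper": 1,"linear": [-0.0017,0.008,0],"delta_rot": [0,0,0]},
  {"gripper": 1,"linear": [-0.0021,0.01,0],"delta_rot": [0,0,0]},
  {"gripper": 1,"linear": [-0.0021,0.01,0],"delta_rot": [0,0,0]},
])

```text
clock: 2.7
position: [0.6015, 0.0208, 0.0881]
ee_rot: [0.0, 0.627, 0.779, 0.0]
contact_force: [-0.4, -0.8, -0.7]
width: 0.0001
gripper_force: 0.0
```

send_rows([
  {"gripper": 1,"linear": [-0.0004,0.002,0],"delta_rot": [0,0,0]},
  {"gripper": 1,"linear": [-0.0008,0.004,0],"delta_rot": [0,0,0]},
  {"gripper": 1,"linear": [-0.0008,0.004,0],"delta_rot": [0,0,0]},
])

```text
clock: 3.0
position: [0.6005, 0.0246, 0.0875]
ee_rot: [-0.0, 0.627, 0.779, 0.0]
contact_force: [-0.3, 0.4, -0.2]
width: 0.0002
gripper_force: 0.0
```

send_rows([
  {"gripper": 1,"linear": [-0.0004,0.002,0],"delta_rot": [0,0,0]},
  {"gripper": 1,"linear": [-0.0006,0.003,0],"delta_rot": [0,0,0]},
  {"gripper": 1,"linear": [-0.0006,0.003,0],"delta_rot": [0,0,0]},
])

```text
clock: 3.3
position: [0.5999, 0.0275, 0.0875]
ee_rot: [-0.0, 0.627, 0.779, 0.0]
contact_force: [0.2, 0.6, -0.4]
width: 0.0001
gripper_force: 0.0
```

send_rows([
  {"gripper": 1,"linear": [-0.0004,0.002,0],"delta_rot": [0,0,0]},
  {"gripper": 1,"linear": [-0.0006,0.003,0],"delta_rot": [0,0,0]},
  {"gripper": 1,"linear": [-0.0006,0.003,0],"delta_rot": [0,0,0]},
])

```text
clock: 3.6
position: [0.5994, 0.0305, 0.0875]
ee_rot: [0.0, 0.627, 0.779, 0.0]
contact_force: [-1.1, -0.0, 0.1]
width: -0.0004
gripper_force: 0.0
```

send_rows([
  {"gripper": 1,"linear": [-0.0004,0.002,0],"delta_rot": [0,0,0]},
  {"gripper": 1,"linear": [-0.0006,0.003,0],"delta_rot": [0,0,0]},
  {"gripper": 1,"linear": [-0.0006,0.003,0],"delta_rot": [0,0,0]},
])

```text
clock: 3.9
position: [0.5987, 0.0335, 0.0875]
ee_rot: [-0.0, 0.627, 0.779, 0.0]
contact_force: [0.3, 0.6, -0.4]
width: 0.0003
gripper_force: 0.0
```

send_rows([
  {"gripper": 1,"linear": [-0.0004,0.002,0],"delta_rot": [0,0,0]},
  {"gripper": 1,"linear": [-0.0006,0.003,0],"delta_rot": [0,0,0]},
  {"gripper": 1,"linear": [-0.0006,0.003,0],"delta_rot": [0,0,0]},
])

```text
clock: 4.2
position: [0.5982, 0.0365, 0.0875]
ee_rot: [-0.0, 0.627, 0.779, 0.0]
contact_force: [0.7, -0.6, 0.6]
width: 0.0003
gripper_force: 0.0
```

```bash
python3 - <<'E'
from h import *
s=cam("side");st=get_state();print(st["position"].round(4),st["contact_force"].round(2))
p=cv2.resize(np.clip(s[0][150:250,240:340]*1.8,0,255).astype(np.uint8),None,fx=5.5,fy=5.5,interpolation=cv2.INTER_CUBIC)
cv2.imwrite("pics/pre2.png",p)
E
```

```text
[0.5982 0.0364 0.0875] [ 0.59  0.22 -0.7 ]
```

View pics/pre2.png

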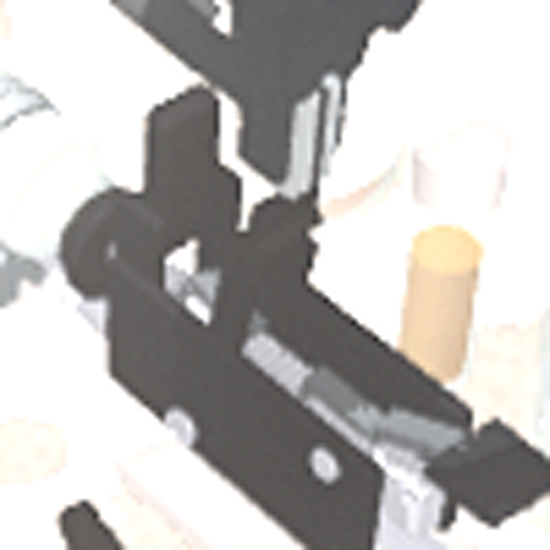

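```bash
python3 - <<'E'
from h import *
s=ld("side");P=get_state()["position"]
S=lambda x,y:(240+(x+.5)/5.5-.5,150+(y+.5)/5.5-.5)
for n,Q in dict(tcp=P).items():
    u=proj(s,Q)[0]; print(n,((u-[240,150])*5.5).round())
for z in(.085,.1,.115):print(z,[onz(s,S(*p),z).round(4) for p in[(250,210),(320,215),(288,190),(145,110),(180,130)]])
ex=np.array([-.2123,.9772,0]);ey=np.array([-.9772,-.2123,0]);o=np.array([.5956,.0514,0])
print("tcp clamp",(P-o)@ex,(P-o)@ey)
t=ld("top")
for p in[(471,116),(505,195),(490,150)]:
    print([onz(t,(160+p[0]/4.5,125+p[1]/4.5),z).round(4) for z in(.09,.115)])
E
```

```text
tcp [277. 261.]
0.085 [array([0.6036, 0.0621, 0.085 ]), array([0.621 , 0.0509, 0.085 ]), array([0.6182, 0.0647, 0.085 ]), array([0.5975, 0.1163, 0.085 ]), array([0.6026, 0.1031, 0.085 ])]
0.1 [array([0.5945, 0.0482, 0.1   ]), array([0.6115, 0.0374, 0.1   ]), array([0.6087, 0.0508, 0.1   ]), array([0.5887, 0.1008, 0.1   ]), array([0.5936, 0.0881, 0.1   ])]
0.115 [array([0.5855, 0.0344, 0.115 ]), array([0.6019, 0.0239, 0.115 ]), array([0.5992, 0.0368, 0.115 ]), array([0.5798, 0.0854, 0.115 ]), array([0.5846, 0.073 , 0.115 ])]
tcp clamp -0.015205163988111383 0.0006566031313220245
[array([0.6124, 0.0446, 0.09  ]), array([0.6088, 0.0455, 0.115 ])]
[array([0.5815, 0.0319, 0.09  ]), array([0.5791, 0.0333, 0.115 ])]
[array([0.599 , 0.0374, 0.09  ]), array([0.596 , 0.0386, 0.115 ])]
```

```bash
python3 - <<'E'
from h import *
s=cam("side"); a=ld("side")[0].astype(int); b=s[0].astype(int)
cv2.imwrite("cur.png",s[0])
m=((np.abs(a-b).max(2)>25)).astype(np.uint8)*255
v=np.hstack([cv2.resize(x[150:240,250:340],None,fx=4.4,fy=4.4,interpolation=cv2.INTER_NEAREST) for x in (np.clip((b*4),0,255).astype(np.uint8),cv2.cvtColor(m,cv2.COLOR_GRAY2BGR))])
cv2.imwrite("pics/diff.png",v)
E
```

```text
(no output)
```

View pics/diff.png

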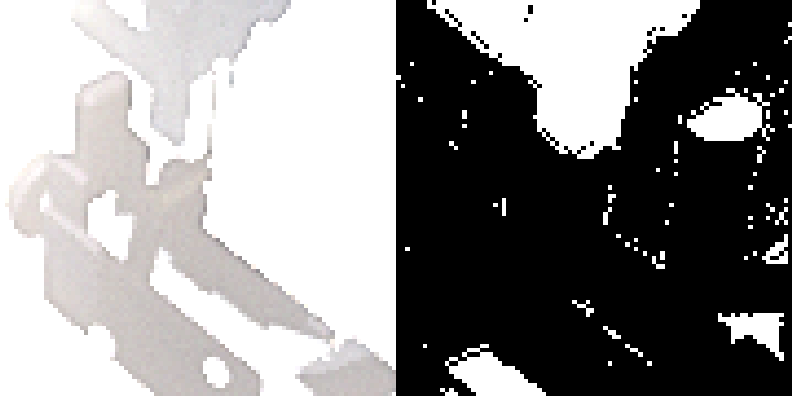

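The fingertip ends in the air at pixel (294,186), just above the trigger top, and the trigger has not moved. So the real tip is about 27 mm higher than TCP, and I back off, go lower and feel for contact.

send_rows([
  {"gripper": 1,"linear": [0.0032,-0.015,0],"delta_rot": [0,0,0]},
  {"gripper": 1,"linear": [0.0064,-0.029,0],"delta_rot": [0,0,0]},
  {"gripper": 1,"linear": [0.0064,-0.029,-0.01],"delta_rot": [0,0,0]},
  {"gripper": 1,"linear": [0.0064,-0.029,-0.018],"delta_rot": [0,0,0]},
  {"gripper": 1,"linear": [0.0064,-0.029,-0.022],"delta_rot": [0,0,0]},
  {"gripper": 1,"linear": [0.0064,-0.029,-0.022],"delta_rot": [0,0,0]},
])

```text
clock: 4.9
position: [0.6035, 0.0076, 0.0641]
ee_rot: [-0.001, 0.627, 0.779, -0.001]
contact_force: [0.1, -0.7, 0.9]
width: -0.0003
gripper_force: 0.0
```

```bash
python3 - <<'E'
from h import *
s=cam("side"); st=get_state();P=st["position"];print(P.round(4),st["contact_force"].round(1))
a=ld("side")[0].astype(int); b=s[0].astype(int)
print("tcp px",proj(s,P)[0])
m=((np.abs(a-b).max(2)>25)).astype(np.uint8)
m=cv2.morphologyEx(m,cv2.MORPH_OPEN,np.ones((3,3)))
n,l,stt,_=cv2.connectedComponentsWithStats(m)
for i in range(1,n):
    if stt[i,4]>60:
        ys,xs=np.where(l==i); k=ys.argmax(); print(stt[i],"lowest",xs[ys==ys.max()],ys.max())
for z in(0,.01,.02,.03,.04):print(z,proj(s,P+[0,0,z])[0])
E
```

```text
[0.604  0.0077 0.0648] [-0.6 -0.8  0.6]
tcp px [301.80677452 217.8828971 ]
[341   0  20   9  82] lowest [357 358 359] 8
[293  11  60  47 707] lowest [335 336 337 338 339 340 341 342 343 344 345 346 347 348 349 350 351] 57
[ 276   36   75  172 7381] lowest [307 308 309] 207
[    0   119   286   222 21014] lowest [222 223 224 230 231 232 233 234] 340
[ 46 150  15  20 159] lowest [51 52 53] 169
[ 54 174  17  13  91] lowest [54 55 56] 186
[ 38 179  12   9  62] lowest [40 41 42] 187
[197 200  20   7 116] lowest [200 201 202 203 204 205 206 207 208 209 210] 206
[ 263  210  155   89 4139] lowest [298 299 300] 298
[271 237  60  45 890] lowest [315 316 317] 281
[  0 367   5  17  69] lowest [0 1 2 3 4] 383
0 [301.80677452 217.8828971 ]
0.01 [302.33739775 213.45430509]
0.02 [302.87809642 208.94162325]
0.03 [303.42916025 204.34243361]
0.04 [303.99089017 199.65422455]
```

send_rows([
  {"gripper": 1,"linear": [-0.0013,0.006,0],"delta_rot": [0,0,0]},
  {"gripper": 1,"linear": [-0.0026,0.012,0],"delta_rot": [0,0,0]},
  {"gripper": 1,"linear": [-0.0026,0.012,0],"delta_rot": [0,0,0]},
])

```text
clock: 5.25
position: [0.6018, 0.0206, 0.0659]
ee_rot: [0.0, 0.627, 0.779, 0.0]
contact_force: [-0.1, -0.7, -0.7]
width: -0.0001
gripper_force: 0.0
```

send_rows([
  {"gripper": 1,"linear": [-0.0006,0.003,0],"delta_rot": [0,0,0]},
  {"gripper": 1,"linear": [-0.0011,0.005,0],"delta_rot": [0,0,0]},
  {"gripper": 1,"linear": [-0.0011,0.005,0],"delta_rot": [0,0,0]},
])

```text
clock: 5.55
position: [0.6011, 0.0242, 0.0657]
ee_rot: [0.001, 0.627, 0.779, -0.0]
contact_force: [-0.9, -0.3, 0.8]
width: 0.0001
gripper_force: 0.4
```

send_rows([
  {"gripper": 1,"linear": [-0.0004,0.002,0],"delta_rot": [0,0,0]},
  {"gripper": 1,"linear": [-0.0009,0.004,0],"delta_rot": [0,0,0]},
  {"gripper": 1,"linear": [-0.0009,0.004,0],"delta_rot": [0,0,0]},
])

```text
clock: 5.85
position: [0.6004, 0.0278, 0.066]
ee_rot: [0.001, 0.627, 0.779, 0.0]
contact_force: [-0.2, -3.6, 3.2]
width: 0.0001
gripper_force: 1.8
```

send_rows([
  {"gripper": 1,"linear": [0.0013,-0.006,0],"delta_rot": [0,0,0]},
  {"gripper": 1,"linear": [0.0026,-0.012,-0.005],"delta_rot": [0,0,0]},
  {"gripper": 1,"linear": [0.0026,-0.012,-0.01],"delta_rot": [0,0,0]},
  {"gripper": 1,"linear": [0.0026,-0.012,-0.01],"delta_rot": [0,0,0]},
])

```text
clock: 6.25
position: [0.6014, 0.0165, 0.054]
ee_rot: [-0.001, 0.627, 0.779, -0.001]
contact_force: [-0.9, 0.1, -0.6]
width: -0.0001
gripper_force: 0.0
```

```bash
python3 - <<'E'
from h import *
s=cam("side"); st=get_state();P=st["position"];print(P.round(4),st["contact_force"].round(1),proj(s,P)[0])
p=cv2.resize(np.clip(s[0][120:270,230:380].astype(int)*2,0,255).astype(np.uint8),None,fx=4,fy=4,interpolation=cv2.INTER_CUBIC)
cv2.imwrite("pics/p3.png",p)
E
```

```text
[0.6017 0.0166 0.0544] [-1.4 -0.5  0.5] [297.16302319 219.23871925]
```

View pics/p3.png

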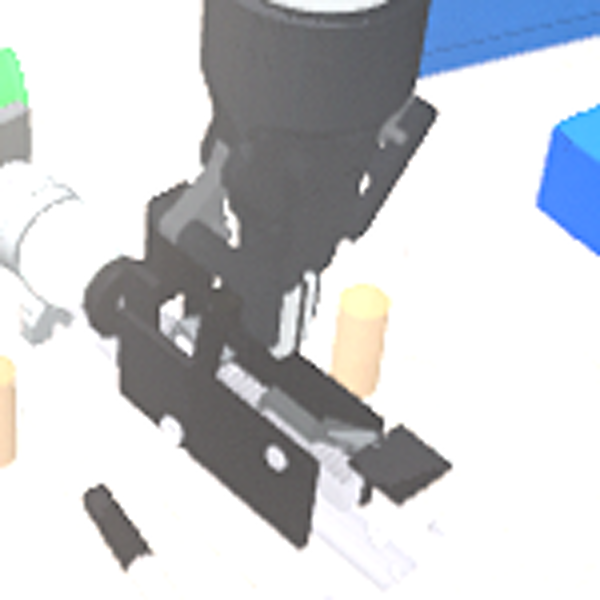

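Tip now at crop (285,355), full pixel (301,209), which is real z ≈ 0.078 and behind the ridge. I raise it 4 mm and push.

send_rows([
  {"gripper": 1,"linear": [-0.0004,0.003,0.004],"delta_rot": [0,0,0]},
  {"gripper": 1,"linear": [-0.0013,0.006,0.004],"delta_rot": [0,0,0]},
  {"gripper": 1,"linear": [-0.0019,0.009,0.004],"delta_rot": [0,0,0]},
  {"gripper": 1,"linear": [-0.0019,0.009,0.004],"delta_rot": [0,0,0]},
])

```text
clock: 6.7
position: [0.6013, 0.0249, 0.0603]
ee_rot: [0.001, 0.627, 0.779, -0.0]
contact_force: [0.9, -3.5, 2.1]
width: 0.0002
gripper_force: 1.6
```

send_rows([
  {"gripper": 1,"linear": [-0.0004,0.002,0],"delta_rot": [0,0,0]},
  {"gripper": 1,"linear": [-0.0009,0.004,0],"delta_rot": [0,0,0]},
  {"gripper": 1,"linear": [-0.0009,0.004,0],"delta_rot": [0,0,0]},
])

```text
clock: 7.0
position: [0.6007, 0.0286, 0.0604]
ee_rot: [0.001, 0.627, 0.779, 0.0]
contact_force: [1.0, -4.2, 4.3]
width: 0.0002
gripper_force: 2.5
```

send_rows([
  {"gripper": 1,"linear": [-0.0006,0.003,0],"delta_rot": [0,0,0]},
  {"gripper": 1,"linear": [-0.0013,0.006,0],"delta_rot": [0,0,0]},
  {"gripper": 1,"linear": [-0.0013,0.006,0],"delta_rot": [0,0,0]},
])

```text
clock: 7.3
position: [0.5997, 0.0338, 0.0604]
ee_rot: [0.002, 0.627, 0.779, -0.0]
contact_force: [1.3, -8.0, 4.9]
width: 0.0002
gripper_force: 3.5
```

```bash
python3 - <<'E'
from h import *
s=cam("side"); t=cam("top"); st=get_state();P=st["position"];print(P.round(4),st["contact_force"].round(1),st["moment"].round(2))
f=lambda i,g:np.clip(i.astype(int)*g,0,255).astype(np.uint8)
a=cv2.resize(f(s[0][130:250,240:340],4),None,fx=4,fy=5-1,interpolation=cv2.INTER_CUBIC)
b=cv2.resize(f(s[0][130:250,240:340],1.3),None,fx=4,fy=4,interpolation=cv2.INTER_CUBIC)
cv2.imwrite("pics/p4.png",np.hstack([a,b])); cv2.imwrite("t4.png",t[0])
E
```

```text
[0.5997 0.0338 0.0604] [ 0.9 -7.   5. ] [-1.13 -0.11  0.01]
```

View pics/p4.png

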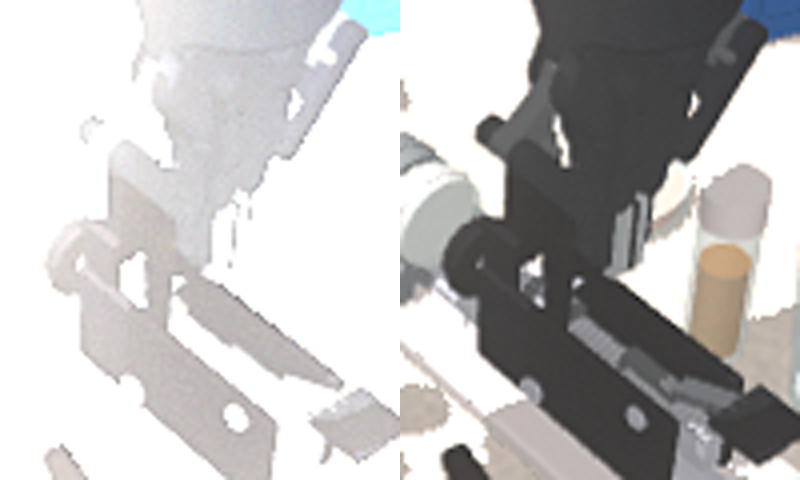

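The finger faces bear on the trigger; the tube (735,270, right panel) and the post are clear. I carry on with the first stroke.

send_rows([
  {"gripper": 1,"linear": [-0.0004,0.002,0],"delta_rot": [0,0,0]},
  {"gripper": 1,"linear": [-0.0009,0.004,0],"delta_rot": [0,0,0]},
  {"gripper": 1,"linear": [-0.0013,0.006,0],"delta_rot": [0,0,0]},
  {"gripper": 1,"linear": [-0.0013,0.006,0],"delta_rot": [0,0,0]},
])

```text
clock: 7.8
position: [0.5986, 0.0391, 0.0607]
ee_rot: [0.002, 0.627, 0.779, -0.001]
contact_force: [0.9, -8.0, 7.1]
width: -0.0001
gripper_force: 4.2
```

send_rows([
  {"gripper": 1,"linear": [-0.0004,0.002,0],"delta_rot": [0,0,0]},
  {"gripper": 1,"linear": [-0.0009,0.004,0],"delta_rot": [0,0,0]},
  {"gripper": 1,"linear": [-0.0009,0.004,0],"delta_rot": [0,0,0]},
])

```text
clock: 8.1
position: [0.5978, 0.0429, 0.0608]
ee_rot: [0.003, 0.627, 0.779, -0.001]
contact_force: [0.8, -8.5, 6.5]
width: -0.0002
gripper_force: 4.5
```

send_rows([
  {"gripper": 1,"linear": [-0.0004,0.002,0],"delta_rot": [0,0,0]},
  {"gripper": 1,"linear": [-0.0006,0.003,0],"delta_rot": [0,0,0]},
  {"gripper": 1,"linear": [-0.0006,0.003,0],"delta_rot": [0,0,0]},
])

```text
clock: 8.4
position: [0.5971, 0.0457, 0.0607]
ee_rot: [0.003, 0.627, 0.779, -0.001]
contact_force: [1.0, -9.7, 6.3]
width: -0.0
gripper_force: 4.5
```

The upward force suggests the tip edge is riding on top of the ridge, so the tip needs to be about 13 mm lower. I let the trigger back, lower and push again.

send_rows([
  {"gripper": 1,"linear": [0.0021,-0.01,0],"delta_rot": [0,0,0]},
  {"gripper": 1,"linear": [0.0043,-0.02,0],"delta_rot": [0,0,0]},
  {"gripper": 1,"linear": [0.0064,-0.03,0],"delta_rot": [0,0,0]},
  {"gripper": 1,"linear": [0.0064,-0.03,-0.006],"delta_rot": [0,0,0]},
  {"gripper": 1,"linear": [0.0064,-0.03,-0.013],"delta_rot": [0,0,0]},
  {"gripper": 1,"linear": [0.0064,-0.03,-0.013],"delta_rot": [0,0,0]},
])

```text
clock: 9.0
position: [0.6003, 0.019, 0.0446]
ee_rot: [-0.002, 0.627, 0.779, -0.001]
contact_force: [-0.1, 0.3, 0.0]
width: 0.0003
gripper_force: 0.0
```

send_rows([
  {"gripper": 1,"linear": [-0.0009,0.004,0],"delta_rot": [0,0,0]},
  {"gripper": 1,"linear": [-0.0015,0.007,0],"delta_rot": [0,0,0]},
  {"gripper": 1,"linear": [-0.0019,0.009,0],"delta_rot": [0,0,0]},
  {"gripper": 1,"linear": [-0.0023,0.011,0],"delta_rot": [0,0,0]},
  {"gripper": 1,"linear": [-0.0023,0.011,0],"delta_rot": [0,0,0]},
])

```text
clock: 9.5
position: [0.5995, 0.0289, 0.0469]
ee_rot: [0.0, 0.627, 0.779, -0.0]
contact_force: [-1.5, -3.6, 1.9]
width: 0.0003
gripper_force: 2.1
```

send_rows([
  {"gripper": 1,"linear": [-0.0004,0.002,0],"delta_rot": [0,0,0]},
  {"gripper": 1,"linear": [-0.0009,0.004,0],"delta_rot": [0,0,0]},
  {"gripper": 1,"linear": [-0.0013,0.006,0],"delta_rot": [0,0,0]},
  {"gripper": 1,"linear": [-0.0013,0.006,0],"delta_rot": [0,0,0]},
])

```text
clock: 9.9
position: [0.5987, 0.0333, 0.0474]
ee_rot: [0.001, 0.627, 0.779, -0.001]
contact_force: [-1.4, -7.8, 3.8]
width: 0.0004
gripper_force: 3.9
```

send_rows([
  {"gripper": 1,"linear": [0,0,0],"delta_rot": [0,0,0]},
  {"gripper": 1,"linear": [0,0,0],"delta_rot": [0,0,0]},
])

```text
clock: 10.1
position: [0.5987, 0.0333, 0.0474]
ee_rot: [0.001, 0.627, 0.779, -0.001]
contact_force: [-2.0, -8.2, 3.2]
width: -0.0
gripper_force: 3.8
```

send_rows([
  {"gripper": 1,"linear": [-0.0004,0.002,0],"delta_rot": [0,0,0]},
  {"gripper": 1,"linear": [-0.0009,0.004,0],"delta_rot": [0,0,0]},
  {"gripper": 1,"linear": [-0.0013,0.006,0],"delta_rot": [0,0,0]},
  {"gripper": 1,"linear": [-0.0017,0.008,0],"delta_rot": [0,0,0]},
  {"gripper": 1,"linear": [-0.0017,0.008,0],"delta_rot": [0,0,0]},
])

```text
clock: 10.6
position: [0.5971, 0.0408, 0.0478]
ee_rot: [0.002, 0.627, 0.779, -0.001]
contact_force: [-1.8, -9.4, 4.3]
width: 0.0
gripper_force: 4.4
```

```bash
python3 - <<'E'
from h import *
s=cam("side"); t=cam("top"); st=get_state();P=st["position"];print(P.round(4),st["contact_force"].round(1),st["moment"].round(2))
f=lambda i,g:np.clip(i.astype(int)*g,0,255).astype(np.uint8)
a=cv2.resize(f(s[0][130:250,240:340],4),None,fx=4,fy=4,interpolation=cv2.INTER_CUBIC)
b=cv2.resize(f(s[0][130:250,240:340],2),None,fx=4,fy=4,interpolation=cv2.INTER_CUBIC)
cv2.imwrite("pics/p5.png",np.hstack([a,b]))
# jaw/pad: dark pixels in row of disc, side: compare dark-disc region shift vs start
A=ld("side")[0]; g0=cv2.cvtColor(A,6)[170:215,240:270]; g=cv2.cvtColor(s[0],6)
r=cv2.matchTemplate(g[160:225,225:285],g0,cv2.TM_CCOEFF_NORMED); print(cv2.minMaxLoc(r))
E
```

```text
[0.5971 0.0408 0.0478] [-1.2 -8.8  5.8] [-1.35  0.35  0.04]
(-0.07754350453615189, 0.8328944444656372, (4, 20), (15, 10))
```

View pics/p5.png

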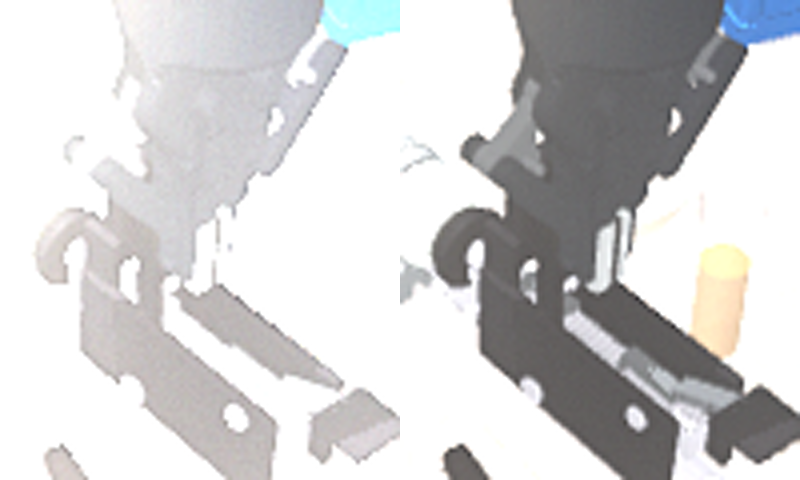

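The jaw disc has advanced (left panel, 75,250 to 60,235) and the tip sits at (185,275), so the trigger is working. I finish this stroke in small steps, watching for the end stop.

send_rows([
  {"gripper": 1,"linear": [-0.0004,0.002,0],"delta_rot": [0,0,0]},
  {"gripper": 1,"linear": [-0.0009,0.004,0],"delta_rot": [0,0,0]},
  {"gripper": 1,"linear": [-0.0009,0.004,0],"delta_rot": [0,0,0]},
])

```text
clock: 11.0
position: [0.5962, 0.0447, 0.0477]
ee_rot: [0.002, 0.627, 0.779, -0.001]
contact_force: [-1.9, -9.8, 5.5]
width: -0.0001
gripper_force: 4.6
```

send_rows([
  {"gripper": 1,"linear": [-0.0004,0.002,0],"delta_rot": [0,0,0]},
  {"gripper": 1,"linear": [-0.0009,0.004,0],"delta_rot": [0,0,0]},
  {"gripper": 1,"linear": [-0.0009,0.004,0],"delta_rot": [0,0,0]},
])

```text
clock: 11.3
position: [0.5954, 0.0485, 0.0476]
ee_rot: [0.002, 0.627, 0.779, -0.001]
contact_force: [-2.1, -10.3, 4.2]
width: 0.0
gripper_force: 4.9
```

send_rows([
  {"gripper": 1,"linear": [-0.0004,0.002,0],"delta_rot": [0,0,0]},
  {"gripper": 1,"linear": [-0.0009,0.004,0],"delta_rot": [0,0,0]},
  {"gripper": 1,"linear": [-0.0009,0.004,0],"delta_rot": [0,0,0]},
])

```text
clock: 11.6
position: [0.5953, 0.0488, 0.0477]
ee_rot: [0.005, 0.626, 0.78, -0.004]
contact_force: [-0.5, -18.9, 3.0]
width: 0.0004
gripper_force: 9.3
```

End stop found at TCP y ≈ 0.0487, so contact to stop is about 25 mm, which matches the 26 mm given. I let it return and do the next full squeeze.

send_rows([
  {"gripper": 1,"linear": [0.0021,-0.01,0],"delta_rot": [0,0,0]},
  {"gripper": 1,"linear": [0.0043,-0.02,0],"delta_rot": [0,0,0]},
  {"gripper": 1,"linear": [0.0064,-0.03,0],"delta_rot": [0,0,0]},
  {"gripper": 1,"linear": [0.008,-0.038,0],"delta_rot": [0,0,0]},
  {"gripper": 1,"linear": [0.008,-0.038,0],"delta_rot": [0,0,0]},
])

```text
clock: 12.1
position: [0.6025, 0.017, 0.0464]
ee_rot: [-0.0, 0.628, 0.778, 0.0]
contact_force: [-0.1, 0.1, 1.0]
width: 0.0
gripper_force: 0.0
```

send_rows([
  {"gripper": 1,"linear": [-0.001,0.005,0],"delta_rot": [0,0,0]},
  {"gripper": 1,"linear": [-0.0017,0.008,0],"delta_rot": [0,0,0]},
  {"gripper": 1,"linear": [-0.0023,0.011,0],"delta_rot": [0,0,0]},
  {"gripper": 1,"linear": [-0.003,0.014,0],"delta_rot": [0,0,0]},
  {"gripper": 1,"linear": [-0.0037,0.017,0],"delta_rot": [0,0,0]},
  {"gripper": 1,"linear": [-0.0042,0.02,0],"delta_rot": [0,0,0]},
  {"gripper": 1,"linear": [-0.0047,0.022,0],"delta_rot": [0,0,0]},
  {"gripper": 1,"linear": [-0.0047,0.022,0],"delta_rot": [0,0,0]},
])

```text
clock: 12.9
position: [0.5982, 0.0372, 0.048]
ee_rot: [0.002, 0.626, 0.78, -0.001]
contact_force: [-1.1, -9.2, 6.2]
width: -0.0
gripper_force: 4.3
```

send_rows([
  {"gripper": 1,"linear": [-0.0004,0.002,0],"delta_rot": [0,0,0]},
  {"gripper": 1,"linear": [-0.0009,0.004,0],"delta_rot": [0,0,0]},
  {"gripper": 1,"linear": [-0.0013,0.006,0],"delta_rot": [0,0,0]},
  {"gripper": 1,"linear": [-0.0017,0.008,0],"delta_rot": [0,0,0]},
  {"gripper": 1,"linear": [-0.0017,0.008,0],"delta_rot": [0,0,0]},
])

```text
clock: 13.4
position: [0.5965, 0.0448, 0.0481]
ee_rot: [0.003, 0.626, 0.78, -0.001]
contact_force: [-1.0, -10.5, 6.9]
width: -0.0001
gripper_force: 4.6
```

send_rows([
  {"gripper": 1,"linear": [-0.0004,0.002,0],"delta_rot": [0,0,0]},
  {"gripper": 1,"linear": [-0.0009,0.004,0],"delta_rot": [0,0,0]},
  {"gripper": 1,"linear": [-0.0009,0.004,0],"delta_rot": [0,0,0]},
])

```text
clock: 13.7
position: [0.5957, 0.0485, 0.0479]
ee_rot: [0.003, 0.626, 0.78, -0.002]
contact_force: [-0.5, -11.0, 6.3]
width: 0.0005
gripper_force: 5.1
```

send_rows([
  {"gripper": 1,"linear": [-0.0004,0.002,0],"delta_rot": [0,0,0]},
  {"gripper": 1,"linear": [-0.0004,0.002,0],"delta_rot": [0,0,0]},
])

```text
clock: 13.9
position: [0.5956, 0.0488, 0.0479]
ee_rot: [0.004, 0.626, 0.78, -0.003]
contact_force: [0.2, -13.7, 6.1]
width: 0.0001
gripper_force: 7.1
```

send_rows([
  {"gripper": 1,"linear": [0.0021,-0.01,0],"delta_rot": [0,0,0]},
  {"gripper": 1,"linear": [0.0043,-0.02,0],"delta_rot": [0,0,0]},
  {"gripper": 1,"linear": [0.0064,-0.03,0],"delta_rot": [0,0,0]},
  {"gripper": 1,"linear": [0.0076,-0.036,0],"delta_rot": [0,0,0]},
  {"gripper": 1,"linear": [0.0076,-0.036,0],"delta_rot": [0,0,0]},
])

```text
clock: 14.4
position: [0.6018, 0.0171, 0.0461]
ee_rot: [-0.001, 0.628, 0.779, 0.0]
contact_force: [0.0, -0.1, 0.1]
width: 0.0
gripper_force: 0.0
```

send_rows([
  {"gripper": 1,"linear": [-0.001,0.005,0],"delta_rot": [0,0,0]},
  {"gripper": 1,"linear": [-0.0017,0.008,0],"delta_rot": [0,0,0]},
  {"gripper": 1,"linear": [-0.0023,0.011,0],"delta_rot": [0,0,0]},
  {"gripper": 1,"linear": [-0.0028,0.013,0],"delta_rot": [0,0,0]},
  {"gripper": 1,"linear": [-0.0028,0.013,0],"delta_rot": [0,0,0]},
])

```text
clock: 14.9
position: [0.5993, 0.0298, 0.0473]
ee_rot: [0.001, 0.627, 0.779, -0.001]
contact_force: [-0.8, -4.3, 3.2]
width: 0.0004
gripper_force: 2.3
```

send_rows([
  {"gripper": 1,"linear": [-0.0004,0.002,0],"delta_rot": [0,0,0]},
  {"gripper": 1,"linear": [-0.0008,0.004,0],"delta_rot": [0,0,0]},
  {"gripper": 1,"linear": [-0.0008,0.004,0],"delta_rot": [0,0,0]},
])

```text
clock: 15.2
position: [0.5989, 0.0323, 0.0475]
ee_rot: [0.002, 0.626, 0.779, -0.001]
contact_force: [-0.5, -8.7, 6.1]
width: -0.0002
gripper_force: 4.0
```

send_rows([
  {"gripper": 1,"linear": [-0.0004,0.002,0],"delta_rot": [0,0,0]},
  {"gripper": 1,"linear": [-0.0008,0.004,0],"delta_rot": [0,0,0]},
  {"gripper": 1,"linear": [-0.0008,0.004,0],"delta_rot": [0,0,0]},
])

```text
clock: 15.5
position: [0.5981, 0.0358, 0.0478]
ee_rot: [0.002, 0.626, 0.78, -0.002]
contact_force: [-1.4, -9.8, 6.4]
width: -0.0
gripper_force: 4.6
```

send_rows([
  {"gripper": 1,"linear": [-0.0004,0.002,0],"delta_rot": [0,0,0]},
  {"gripper": 1,"linear": [-0.0008,0.004,0],"delta_rot": [0,0,0]},
  {"gripper": 1,"linear": [-0.0008,0.004,0],"delta_rot": [0,0,0]},
])

```text
clock: 15.8
position: [0.5973, 0.0397, 0.048]
ee_rot: [0.002, 0.626, 0.78, -0.002]
contact_force: [-2.0, -9.7, 6.6]
width: -0.0001
gripper_force: 4.7
```

send_rows([
  {"gripper": 1,"linear": [-0.0004,0.002,0],"delta_rot": [0,0,0]},
  {"gripper": 1,"linear": [-0.0008,0.004,0],"delta_rot": [0,0,0]},
  {"gripper": 1,"linear": [-0.0008,0.004,0],"delta_rot": [0,0,0]},
])

```text
clock: 16.1
position: [0.5966, 0.0429, 0.048]
ee_rot: [0.003, 0.626, 0.78, -0.002]
contact_force: [-1.2, -10.5, 7.4]
width: -0.0
gripper_force: 5.6
```

send_rows([
  {"gripper": 1,"linear": [-0.0004,0.002,0],"delta_rot": [0,0,0]},
  {"gripper": 1,"linear": [-0.0008,0.004,0],"delta_rot": [0,0,0]},
  {"gripper": 1,"linear": [-0.0008,0.004,0],"delta_rot": [0,0,0]},
])

```text
clock: 16.4
position: [0.596, 0.0456, 0.048]
ee_rot: [0.004, 0.626, 0.78, -0.003]
contact_force: [-1.2, -15.5, 6.2]
width: 0.0003
gripper_force: 7.2
```

send_rows([
  {"gripper": 1,"linear": [-0.0004,0.002,0],"delta_rot": [0,0,0]},
  {"gripper": 1,"linear": [-0.0004,0.002,0],"delta_rot": [0,0,0]},
])

```text
clock: 16.6
position: [0.5956, 0.0474, 0.0479]
ee_rot: [0.004, 0.626, 0.78, -0.003]
contact_force: [-1.0, -15.0, 6.2]
width: 0.0003
gripper_force: 7.4
```

The reading is now flat at about 15 N, so the cap is sliding, and readings run about 4 N above the stated figures. I finish this stroke, let it return, then squeeze carefully.

send_rows([
  {"gripper": 1,"linear": [-0.0003,0.0015,0],"delta_rot": [0,0,0]},
  {"gripper": 1,"linear": [-0.0003,0.0015,0],"delta_rot": [0,0,0]},
])

```text
clock: 16.8
position: [0.5953, 0.0485, 0.0478]
ee_rot: [0.004, 0.626, 0.78, -0.003]
contact_force: [-0.5, -15.9, 5.0]
width: -0.0
gripper_force: 7.8
```

send_rows([
  {"gripper": 1,"linear": [0.0021,-0.01,0],"delta_rot": [0,0,0]},
  {"gripper": 1,"linear": [0.0043,-0.02,0],"delta_rot": [0,0,0]},
  {"gripper": 1,"linear": [0.0064,-0.03,0],"delta_rot": [0,0,0]},
  {"gripper": 1,"linear": [0.0078,-0.0365,0],"delta_rot": [0,0,0]},
  {"gripper": 1,"linear": [0.0078,-0.0365,0],"delta_rot": [0,0,0]},
])

```text
clock: 17.3
position: [0.6024, 0.0171, 0.0462]
ee_rot: [-0.0, 0.628, 0.779, 0.0]
contact_force: [-0.2, 0.1, -0.4]
width: 0.0002
gripper_force: 0.0
```

send_rows([
  {"gripper": 1,"linear": [-0.001,0.005,0],"delta_rot": [0,0,0]},
  {"gripper": 1,"linear": [-0.0017,0.008,0],"delta_rot": [0,0,0]},
  {"gripper": 1,"linear": [-0.0023,0.011,0],"delta_rot": [0,0,0]},
  {"gripper": 1,"linear": [-0.0028,0.013,0],"delta_rot": [0,0,0]},
  {"gripper": 1,"linear": [-0.0028,0.013,0],"delta_rot": [0,0,0]},
])

```text
clock: 17.8
position: [0.5997, 0.0299, 0.0473]
ee_rot: [0.001, 0.627, 0.779, -0.0]
contact_force: [-1.0, -5.3, 4.6]
width: -0.0001
gripper_force: 2.3
```

send_rows([
  {"gripper": 1,"linear": [-0.0004,0.002,0],"delta_rot": [0,0,0]},
  {"gripper": 1,"linear": [-0.0004,0.002,0],"delta_rot": [0,0,0]},
])

```text
clock: 18.0
position: [0.5995, 0.0312, 0.0474]
ee_rot: [0.001, 0.627, 0.779, -0.001]
contact_force: [0.1, -6.5, 4.4]
width: 0.0
gripper_force: 3.2
```

send_rows([
  {"gripper": 1,"linear": [-0.0004,0.002,0],"delta_rot": [0,0,0]},
  {"gripper": 1,"linear": [-0.0004,0.002,0],"delta_rot": [0,0,0]},
])

```text
clock: 18.2
position: [0.5993, 0.0322, 0.0475]
ee_rot: [0.002, 0.626, 0.779, -0.001]
contact_force: [-1.0, -7.9, 4.7]
width: 0.0003
gripper_force: 4.2
```

send_rows([
  {"gripper": 1,"linear": [-0.0004,0.002,0],"delta_rot": [0,0,0]},
  {"gripper": 1,"linear": [-0.0004,0.002,0],"delta_rot": [0,0,0]},
])

```text
clock: 18.4
position: [0.5991, 0.0333, 0.0477]
ee_rot: [0.003, 0.626, 0.78, -0.002]
contact_force: [-1.9, -11.9, 6.1]
width: -0.0004
gripper_force: 5.3
```

send_rows([
  {"gripper": 1,"linear": [-0.0004,0.002,0],"delta_rot": [0,0,0]},
  {"gripper": 1,"linear": [-0.0004,0.002,0],"delta_rot": [0,0,0]},
])

```text
clock: 18.6
position: [0.5989, 0.0344, 0.0478]
ee_rot: [0.003, 0.626, 0.78, -0.002]
contact_force: [0.7, -12.9, 5.7]
width: 0.0
gripper_force: 6.4
```

send_rows([
  {"gripper": 1,"linear": [-0.0004,0.002,0],"delta_rot": [0,0,0]},
  {"gripper": 1,"linear": [-0.0004,0.002,0],"delta_rot": [0,0,0]},
])

```text
clock: 18.8
position: [0.5986, 0.0359, 0.0479]
ee_rot: [0.004, 0.626, 0.78, -0.002]
contact_force: [-0.3, -15.1, 5.6]
width: 0.0001
gripper_force: 6.8
```

send_rows([
  {"gripper": 1,"linear": [-0.0004,0.002,0],"delta_rot": [0,0,0]},
  {"gripper": 1,"linear": [-0.0004,0.002,0],"delta_rot": [0,0,0]},
])

```text
clock: 19.0
position: [0.5982, 0.0377, 0.048]
ee_rot: [0.004, 0.626, 0.78, -0.002]
contact_force: [-0.8, -15.2, 6.4]
width: 0.0003
gripper_force: 7.0
```

send_rows([
  {"gripper": 1,"linear": [-0.0004,0.002,0],"delta_rot": [0,0,0]},
  {"gripper": 1,"linear": [-0.0004,0.002,0],"delta_rot": [0,0,0]},
])

```text
clock: 19.2
position: [0.5978, 0.0392, 0.0481]
ee_rot: [0.004, 0.626, 0.78, -0.003]
contact_force: [-0.8, -16.0, 6.2]
width: -0.0002
gripper_force: 7.7
```

send_rows([
  {"gripper": 1,"linear": [-0.0004,0.002,0],"delta_rot": [0,0,0]},
  {"gripper": 1,"linear": [-0.0004,0.002,0],"delta_rot": [0,0,0]},
])

```text
clock: 19.4
position: [0.5977, 0.0402, 0.0481]
ee_rot: [0.005, 0.626, 0.78, -0.003]
contact_force: [-1.1, -17.8, 6.4]
width: -0.0001
gripper_force: 8.8
```

send_rows([
  {"gripper": 1,"linear": [-0.0003,0.0015,0],"delta_rot": [0,0,0]},
  {"gripper": 1,"linear": [-0.0003,0.0015,0],"delta_rot": [0,0,0]},
])

```text
clock: 19.6
position: [0.5975, 0.0409, 0.0482]
ee_rot: [0.005, 0.626, 0.78, -0.004]
contact_force: [-0.1, -21.2, 7.4]
width: -0.0006
gripper_force: 9.8
```

send_rows([
  {"gripper": 1,"linear": [-0.0003,0.0015,0],"delta_rot": [0,0,0]},
  {"gripper": 1,"linear": [-0.0003,0.0015,0],"delta_rot": [0,0,0]},
])

```text
clock: 19.8
position: [0.5973, 0.0417, 0.0482]
ee_rot: [0.006, 0.626, 0.78, -0.004]
contact_force: [0.3, -22.1, 5.8]
width: 0.0001
gripper_force: 10.6
```

send_rows([
  {"gripper": 1,"linear": [-0.0001,0.0005,0],"delta_rot": [0,0,0]},
  {"gripper": 1,"linear": [-0.0002,0.001,0],"delta_rot": [0,0,0]},
  {"gripper": 1,"linear": [-0.0002,0.001,0],"delta_rot": [0,0,0]},
  {"gripper": 1,"linear": [-0.0002,0.001,0],"delta_rot": [0,0,0]},
  {"gripper": 1,"linear": [-0.0002,0.001,0],"delta_rot": [0,0,0]},
  {"gripper": 1,"linear": [-0.0002,0.001,0],"delta_rot": [0,0,0]},
])

```text
clock: 20.4
position: [0.5973, 0.042, 0.0482]
ee_rot: [0.006, 0.626, 0.78, -0.004]
contact_force: [-0.9, -23.1, 6.8]
width: 0.0002
gripper_force: 11.3
```

```bash
python3 - <<'E'
from h import *
F=[]
for i in range(5):
    s=cam("side"); F.append(get_state()["contact_force"])
print(np.mean(F,0).round(2))
a=s[0]; np.save("tight.npy",a)
# brightness profile along cassette axis (top line, z .060) clamp x 55..135
o=np.array([.5956,.0514,0]);ex=np.array([-.2123,.9772,0]);ey=np.array([-.9772,-.2123,0])
for nm,im in(("start",ld("side")[0]),("now",a)):
    g=cv2.cvtColor(im,6)
    print(nm,[(x,int(cv2.getRectSubPix(g,(1,1),tuple(map(float,proj(s,o+ex*x/1000+ey*.008+[0,0,.042+.0215])[0])))[0,0])) for x in range(56,136,2)])
E
```

```text
[ -0.15 -22.87   7.11]
start [(56, 58), (58, 56), (60, 73), (62, 117), (64, 128), (66, 128), (68, 127), (70, 127), (72, 128), (74, 128), (76, 128), (78, 128), (80, 128), (82, 126), (84, 137), (86, 170), (88, 189), (90, 188), (92, 196), (94, 201), (96, 194), (98, 209), (100, 205), (102, 149), (104, 109), (106, 115), (108, 130), (110, 131), (112, 132), (114, 131), (116, 120), (118, 130), (120, 132), (122, 132), (124, 132), (126, 128), (128, 120), (130, 133), (132, 168), (134, 182)]
now [(56, 143), (58, 109), (60, 102), (62, 100), (64, 95), (66, 89), (68, 94), (70, 82), (72, 55), (74, 53), (76, 54), (78, 54), (80, 57), (82, 63), (84, 63), (86, 61), (88, 66), (90, 102), (92, 137), (94, 157), (96, 203), (98, 212), (100, 200), (102, 193), (104, 218), (106, 218), (108, 210), (110, 198), (112, 166), (114, 148), (116, 146), (118, 147), (120, 133), (122, 131), (124, 145), (126, 147), (128, 147), (130, 146), (132, 158), (134, 192)]
```

The cap is home (the dark gap in the profile is gone), force rose about 2.5 N/mm past the slide and the reading was held near 23 N, about 19 N real. Now I back off and go over the release tab.

send_rows([
  {"gripper": 1,"linear": [0.0011,-0.005,0],"delta_rot": [0,0,0]},
  {"gripper": 1,"linear": [0.0032,-0.015,0],"delta_rot": [0,0,0]},
  {"gripper": 1,"linear": [0.0053,-0.025,0],"delta_rot": [0,0,0]},
  {"gripper": 1,"linear": [0.0074,-0.035,0],"delta_rot": [0,0,0]},
  {"gripper": 1,"linear": [0.0085,-0.04,0.02],"delta_rot": [0,0,0]},
  {"gripper": 1,"linear": [0.0085,-0.04,0.05],"delta_rot": [0,0,0]},
  {"gripper": 1,"linear": [0.0085,-0.04,0.055],"delta_rot": [0,0,0]},
])

```text
clock: 21.35
position: [0.6064, 0.0106, 0.1043]
ee_rot: [0.002, 0.627, 0.779, 0.002]
contact_force: [0.5, -0.3, 0.1]
width: -0.0004
gripper_force: 0.0
```

```bash
python3 - <<'E'
from h import *
P=get_state()["position"]; print(P, np.array([.6173,-.0483,0])-P)
E
```

```text
[0.60636411 0.01064387 0.10433801] [ 0.01093589 -0.05894387 -0.10433801]
```

send_rows([
  {"gripper": 1,"linear": [0.006,-0.03,0],"delta_rot": [0,0,0]},
  {"gripper": 1,"linear": [0.011,-0.059,0],"delta_rot": [0,0,0]},
  {"gripper": 1,"linear": [0.011,-0.059,-0.015],"delta_rot": [0,0,0]},
  {"gripper": 1,"linear": [0.011,-0.059,-0.025],"delta_rot": [0,0,0]},
  {"gripper": 1,"linear": [0.011,-0.059,-0.025],"delta_rot": [0,0,0]},
])

```text
clock: 21.85
position: [0.6129, -0.0477, 0.0739]
ee_rot: [-0.003, 0.627, 0.779, -0.001]
contact_force: [-1.4, 0.4, -0.0]
width: -0.0003
gripper_force: 0.0
```

send_rows([
  {"gripper": 1,"linear": [0,0,-0.004],"delta_rot": [0,0,0]},
  {"gripper": 1,"linear": [0,0,-0.008],"delta_rot": [0,0,0]},
  {"gripper": 1,"linear": [0,0,-0.008],"delta_rot": [0,0,0]},
])

```text
clock: 22.15
position: [0.6147, -0.0481, 0.0681]
ee_rot: [-0.0, 0.627, 0.779, -0.0]
contact_force: [0.5, -0.4, 0.2]
width: 0.0
gripper_force: 0.0
```

send_rows([
  {"gripper": 1,"linear": [0,0,-0.004],"delta_rot": [0,0,0]},
  {"gripper": 1,"linear": [0,0,-0.008],"delta_rot": [0,0,0]},
  {"gripper": 1,"linear": [0,0,-0.008],"delta_rot": [0,0,0]},
])

```text
clock: 22.45
position: [0.6145, -0.0485, 0.06]
ee_rot: [-0.0, 0.627, 0.779, -0.0]
contact_force: [-0.5, 0.1, -1.2]
width: 0.0
gripper_force: 0.0
```

send_rows([
  {"gripper": 1,"linear": [0,0,-0.004],"delta_rot": [0,0,0]},
  {"gripper": 1,"linear": [0,0,-0.008],"delta_rot": [0,0,0]},
  {"gripper": 1,"linear": [0,0,-0.008],"delta_rot": [0,0,0]},
])

```text
clock: 22.75
position: [0.6145, -0.0486, 0.0518]
ee_rot: [-0.001, 0.627, 0.779, -0.0]
contact_force: [-0.3, -0.4, -0.0]
width: 0.0001
gripper_force: 0.0
```

send_rows([
  {"gripper": 1,"linear": [0,0,-0.003],"delta_rot": [0,0,0]},
  {"gripper": 1,"linear": [0,0,-0.006],"delta_rot": [0,0,0]},
  {"gripper": 1,"linear": [0,0,-0.006],"delta_rot": [0,0,0]},
])

```text
clock: 23.05
position: [0.6146, -0.0486, 0.046]
ee_rot: [-0.0, 0.627, 0.779, -0.0]
contact_force: [0.5, 0.1, -0.2]
width: 0.0001
gripper_force: 0.0
```

send_rows([
  {"gripper": 1,"linear": [0,0,-0.003],"delta_rot": [0,0,0]},
  {"gripper": 1,"linear": [0,0,-0.006],"delta_rot": [0,0,0]},
  {"gripper": 1,"linear": [0,0,-0.006],"delta_rot": [0,0,0]},
])

```text
clock: 23.35
position: [0.6146, -0.0486, 0.04]
ee_rot: [-0.0, 0.627, 0.779, -0.0]
contact_force: [-0.8, 1.1, -0.1]
width: 0.0002
gripper_force: 0.0
```

send_rows([
  {"gripper": 1,"linear": [0,0,-0.003],"delta_rot": [0,0,0]},
  {"gripper": 1,"linear": [0,0,-0.005],"delta_rot": [0,0,0]},
  {"gripper": 1,"linear": [0,0,-0.005],"delta_rot": [0,0,0]},
])

```text
clock: 23.65
position: [0.6157, -0.0499, 0.0361]
ee_rot: [0.001, 0.627, 0.779, -0.0]
contact_force: [-0.5, -3.1, 4.0]
width: 0.0001
gripper_force: 1.6
```

send_rows([
  {"gripper": 1,"linear": [0,0,-0.003],"delta_rot": [0,0,0]},
  {"gripper": 1,"linear": [0,0,-0.005],"delta_rot": [0,0,0]},
  {"gripper": 1,"linear": [0,0,-0.005],"delta_rot": [0,0,0]},
])

```text
clock: 23.95
position: [0.6162, -0.05, 0.0308]
ee_rot: [0.002, 0.627, 0.779, -0.0]
contact_force: [1.0, -5.7, 4.0]
width: -0.0001
gripper_force: 2.6
```

send_rows([
  {"gripper": 1,"linear": [0,0,-0.002],"delta_rot": [0,0,0]},
  {"gripper": 1,"linear": [0,0,-0.004],"delta_rot": [0,0,0]},
  {"gripper": 1,"linear": [0,0,-0.004],"delta_rot": [0,0,0]},
])

```text
clock: 24.25
position: [0.6166, -0.0503, 0.0298]
ee_rot: [0.002, 0.627, 0.779, 0.0]
contact_force: [-2.8, -4.5, 19.2]
width: 0.0001
gripper_force: 9.4
```

```bash
cat > prof.py <<'E'
from h import *
s=cam("side"); st=get_state();print(st["position"].round(4),st["contact_force"].round(1),st["clock"])
o=np.array([.5956,.0514,0]);ex=np.array([-.2123,.9772,0]);ey=np.array([-.9772,-.2123,0])
g=cv2.cvtColor(s[0],6)
print([(x,int(cv2.getRectSubPix(g,(1,1),tuple(map(float,proj(s,o+ex*x/1000+ey*.008+[0,0,.042+.0215])[0])))[0,0])) for x in range(50,136,2)])
E
python3 prof.py
```

```text
[ 0.6166 -0.0503  0.0298] [-2.6 -5.5 18.9] 24.3
[(50, 58), (52, 62), (54, 65), (56, 63), (58, 63), (60, 73), (62, 98), (64, 109), (66, 126), (68, 134), (70, 138), (72, 144), (74, 144), (76, 144), (78, 144), (80, 144), (82, 144), (84, 144), (86, 144), (88, 144), (90, 144), (92, 143), (94, 157), (96, 205), (98, 214), (100, 204), (102, 206), (104, 220), (106, 218), (108, 211), (110, 200), (112, 167), (114, 150), (116, 149), (118, 149), (120, 135), (122, 133), (124, 146), (126, 149), (128, 148), (130, 147), (132, 159), (134, 193)]
```

Tab is at its hard stop and the jaw has sprung back. I hold for 1 s, then lift clear.

send_rows([
  {"gripper": 1,"linear": [0,0,0.002],"delta_rot": [0,0,0]},
  {"gripper": 1,"linear": [0,0,0.002],"delta_rot": [0,0,0]},
  {"gripper": 1,"linear": [0,0,0.002],"delta_rot": [0,0,0]},
  {"gripper": 1,"linear": [0,0,0.002],"delta_rot": [0,0,0]},
  {"gripper": 1,"linear": [0,0,0.002],"delta_rot": [0,0,0]},
  {"gripper": 1,"linear": [0,0,0.002],"delta_rot": [0,0,0]},
  {"gripper": 1,"linear": [0,0,0.002],"delta_rot": [0,0,0]},
  {"gripper": 1,"linear": [0,0,0.002],"delta_rot": [0,0,0]},
])

```text
clock: 25.1
position: [0.6164, -0.0502, 0.0302]
ee_rot: [0.002, 0.627, 0.779, 0.0]
contact_force: [-0.5, -5.4, 10.7]
width: -0.0004
gripper_force: 5.6
```

send_rows([
  {"gripper": 1,"linear": [0,-0.002,0.015],"delta_rot": [0,0,0]},
  {"gripper": 1,"linear": [0,-0.005,0.05],"delta_rot": [0,0,0]},
  {"gripper": 1,"linear": [0,-0.01,0.1],"delta_rot": [0,0,0]},
  {"gripper": 1,"linear": [0,-0.03,0.15],"delta_rot": [0,0,0]},
  {"gripper": 1,"linear": [0,-0.06,0.17],"delta_rot": [0,0,0]},
  {"gripper": 1,"linear": [0,-0.06,0.17],"delta_rot": [0,0,0]},
  {"gripper": 1,"linear": [0,-0.06,0.17],"delta_rot": [0,0,0]},
])

```text
clock: 25.8
position: [0.6146, -0.108, 0.1979]
ee_rot: [-0.001, 0.628, 0.779, 0.001]
contact_force: [0.2, 1.0, 0.2]
width: 0.0001
gripper_force: 0.0
```

```bash
python3 prof.py; python3 - <<'E'
from h import *
s=cam("side")
A=cv2.cvtColor(ld("side")[0],6).astype(int);B=cv2.cvtColor(s[0],6).astype(int)
d=lambda x0,x1,y0,y1:round(float(np.abs(A-B)[y0:y1,x0:x1].mean()),1)
# full-res regions from sidec crop
print("disc",d(250,268,184,206),"trigger",d(281,298,182,205),"tubeA px",d(314,334,172,210),"tubeB",d(217,237,188,238),"tab",d(318,343,226,247))
E
```

```text
[ 0.6139 -0.1074  0.1969] [-0.2  0.  -0.6] 25.85
[(50, 60), (52, 64), (54, 66), (56, 65), (58, 66), (60, 75), (62, 99), (64, 110), (66, 127), (68, 135), (70, 139), (72, 144), (74, 145), (76, 146), (78, 145), (80, 145), (82, 146), (84, 146), (86, 146), (88, 145), (90, 145), (92, 144), (94, 158), (96, 205), (98, 214), (100, 205), (102, 207), (104, 220), (106, 219), (108, 212), (110, 201), (112, 168), (114, 151), (116, 149), (118, 150), (120, 137), (122, 133), (124, 147), (126, 149), (128, 149), (130, 148), (132, 160), (134, 194)]
disc 9.4 trigger 9.1 tubeA px 19.6 tubeB 17.2 tab 10.9
```

```bash
python3 - <<'E'
from h import *
s=cam("side");A=ld("side")[0];B=s[0]
for n,(x0,x1,y0,y1) in dict(disc=(248,270,182,208),trig=(278,302,178,214),tab=(316,345,224,250),tubeA=(310,335,168,212),tubeB=(214,240,184,240)).items():
    r=cv2.matchTemplate(B[y0-12:y1+12,x0-12:x1+12],A[y0:y1,x0:x1],cv2.TM_CCOEFF_NORMED); _,v,_,l=cv2.minMaxLoc(r); print(n,round(v,3),l[0]-12,l[1]-12)
sign_off()
E
```

```text
disc 0.969 0 0
trig 1.0 0 0
tab 0.998 0 0
tubeA 0.999 0 0
tubeB 0.904 0 0
the job is handed in; nothing more can be done
```

I handed the job in at about 26 s of the 69 s allowed: the cap looks fully home (no gap left in the side image). The jaw, trigger, tab and both tubes are back where they started, and the tool is clear. The press on the cassette was about 19 N, but that is an estimate: the force readings ran about 4 N above the figures you gave, and I corrected for that.

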